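# Set up the divided plating cell

### The job

Set up the plating cell: take the wider of the two panels out of the wooden rack and slide it down between the guides in the tank until it is fully home on the tank floor. Then take the steel electrode out of its stand, hook it over the horizontal rod near the post, slide it along the rod until it is up against the collar, and leave it hanging there. Leave the narrower panel and the other loose things where they are.

Things in the scene. Friction and masses are not known exactly. Their poses are not given: they have to be found in the camera images.
- tank: Fixed grey open tank, outside 132 (x) x 300 (y) x 106 high, walls and floor 6, an 8 mm flange round the rim. Origin: centre of underside; y along it. Outside its -y end a steel post (y=-186, 175 high) carries a level rod along the tank's middle, 12 thick, axis 150 above the bench, bare from the post to y=20, then a brass collar 26 in diameter to the rod's free end at y=32. White guides at y=95.
- guide_seat (a point): Point on the tank floor, 6 mm above the bench, midway between the two guides (axes as the tank's); the wide panel's origin belongs here, its width along x. On each long wall a vertical slot 11 mm wide (y), 10 deep, from the floor to 82 above the bench, flaring to 20 wide at 96. Walls 120 apart; white lips up to 120 above the bench lead in the panel's ends.
- rod_stop (a point): Point on the rod's axis (150 mm above the bench) 7 mm short of the collar's face, axes as the tank's: hook_seat is here when the hook touches the collar. The post lies towards -y.
- divider: The wide panel: loose white slab 116 (x) x 8 (y) x 110 mm high with a grey meshed window, and in the middle of its top edge a white grip block 40 (x) x 14 (y) x 35 (110 to 145 above the origin). Stands upright in one of the rack's two slots. Origin: middle of the bottom edge; z up. About 0.14 kg.
- small_panel: The narrower panel: the same but 84 mm wide; stands in the rack's other slot. Origin: middle of the bottom edge. To be left alone.
- rack: Fixed wooden rack, 140 (x) x 150 (y) x 42 mm high, with two slots along x, 11 mm wide, 34 deep (floor 8 mm above the bench), at y = +38 and -38. Origin: centre of the underside.
- electrode: Steel plate 44 (x) x 6 (y) x 70 mm high with a hook of 14 wide bar above it: stem at x=-17 to -11, roof (underside a shallow V) at 116 to 122, tip at x=11 to 17 down to 107. It is open to +x between plate top (70) and tip (107): there the rod goes in, lying along y. On top a black grip block 14 (x) x 26 (y), 137 to 171 above the origin (middle of the plate's bottom edge). About 0.3 kg.
- hook_seat (a point): Point in the hook (115 mm above the electrode's origin, on its middle line) where the rod's axis lies when the hook hangs on the rod; axes as the electrode's.
- stand: Fixed black block 80 (x) x 50 (y) x 45 mm high with a slot along x, 8.5 mm wide, 37 deep (floor 8 mm above the bench), that holds the electrode. Origin: centre of the underside.
- wash_bottle: White plastic bottle, 64 mm in diameter, 170 high; origin under its centre. Bystander.
- beaker: Glass beaker, 72 mm in diameter, 90 high; origin under its centre. Bystander.
- jar: Amber glass jar with black cap, 60 mm in diameter, 75 high; origin under its centre. Bystander.
- blue_pot: Blue plastic pot, 68 mm in diameter, 50 high; origin under its centre. Bystander.
- wrench: Wrench lying on the bench, 160 mm long; origin near its middle, x along it. Bystander.
Things that resemble listed ones, but are neither listed nor needed, are in the scene too. There is more than one size of the electrode; the one meant has the size given above.

How it is judged:
By the outcome, as a careful person would: the job done as asked, in the order asked, and still so for the second after the job is handed in, with the robot touching nothing.
It also fails if it takes over 72 s, if anything falls off the work surface, if the arm or the gripper's body presses on something with over 40 N, if the wrist force passes 120 N, or if a joint passes its speed limit or range.

### The arm

A 6-joint arm with a two-finger parallel gripper is mounted at the origin on the work surface. World frame = base frame: x ahead of the robot, y to its left, z up, the work surface at z = 0. Lengths are in mm, angles in rad, forces in N, time in s.
With the tool pointing down it reaches from about 275 to 1000 mm from the base axis. Payload 8.4 kg.
Tool frame: the origin (TCP) lies between the finger pads; the fingertips stand 17 mm ahead of it and the grasp point (between the pads) lies 2 mm behind it; z points along the fingers, y is the line along which they close (so a half turn about z gives the same grasp; the last joint's range is limited). The gripper opens to 85 mm and grips with 20 to 120 N. Pads are 22 mm wide; open, the fingers measure 114 mm over their backs; the gripper's body (76 mm by 85 mm) begins 54 mm behind the grasp point. The pads swing forward as they close: fully open they stand 13 mm farther back than shut.
Start: joints at [1.145, 0.353, 1.633, -0, 1.155, -0.002], TCP at [257.016, 569.711, 248.281] pointing down, gripper open.
Joint ranges: [-2.63, 2.63], [-0.92, 2.1], [0.06, 2.66], [-1.3, 4.44], [0, 2.69], [-3.02, 3.02]. Speed limits (rad/s): [2.22, 2.22, 2.79, 3.14, 3.14, 3.14].

### API

Orientations are given as [roll, pitch, yaw] about the fixed x, y, z axes, in that order (R = Rz(yaw) Ry(pitch) Rx(roll)).
In Python, from rig import sense, grab_frame, sign_off gives the robot as it stands. The module is installed in compiled form; this text tells all that it offers.
- The arm moves only by the tool send_rows, never from a script. Its argument "moves" is a list that holds one entry, the list of rows, each a list of 7 numbers: the shift along the world's x, y, z in m, then the turn, a rotation vector about the world's x, y, z in rad, then the opening, from -1 (shut) to 1 (fully open). In form: [[[dx, dy, dz, rx, ry, rz, jaw], ...]]. A call has 1 to 10 rows; each row shifts and turns the commanded pose from where the row before left it; what a row does not reach is not made up. A row lasts 1/10 s, in which the tool goes at most 50 mm and 8.59 degrees, less where a joint would pass 70% of its speed; a pose out of reach is approached as far as the arm can. A call with a gripper value outside its range is refused whole. The fingers move at their own pace and stop on an object; "grip_force" is the grip in N (left out, the last holds). Time passes only in rows, so rows that do not move let the fingers close. It gives the time, the measured TCP pose, the force, the opening and the grip force at its end, in the units of the state.
- sense(): the state, without advancing time (a new reading comes with each control period).
- grab_frame(name): name is "side" or "top"; returns a dict with "img" (400x640x3 uint8, red, green, blue), "mtx" (3x3 intrinsics, pixels), "rvec" (rotation vector, rad) and "tvec" (3), from world to camera coordinates, as OpenCV has them. Camera axes: x right, y down, z forward; pixel columns grow to the right and rows downward; lengths in mm; the calibration is good to about 2 mm. A picture is of the moment at which its call begins. There is no depth.
- sign_off(): hands the job in; it is judged then, once.
The state is a dict: "clock": time; "qpos": joint angles; "qvel": joint speeds; "joint_efforts": joint torques, N m; "eef_pos": TCP position; "tcp_rot": TCP orientation; "contact_force": force on the tool from outside, world axes, zero at the start; "wrist_torque": the same for the moment, N m; "opening": opening from 0.0 (shut) to 1.0 (fully open); "grasp_force": force on a finger pad.
Only numpy, scipy, OpenCV 4.12 (cv2) and the standard library are available. Lean on these libraries where they do the work, as an engineer would, in place of code of your own. Each camera call takes 0.05 s, during which the arm holds its last target. There are 200 camera calls.

## Working session

There is one attempt and no reset: what is moved stays moved. The work goes in short steps, Python scripts to look and compute and a tool call to move; the robot and the scene stay as the last step left them, time stands still between calls to the robot, and variables do not carry over. Pictures are saved under pics/ and viewed, at most 10 in all, crops included, and the job is handed in when it is done.

Besides the shell and the picture viewer there is one more tool, called after "Call:" in YAML: its name, and indented under it one key for each argument. send_rows: Moves the arm, as the interface text tells. Its arguments: {"type":"object","properties":{"moves":{"type":"array"},"grip_force":{"type":"number"}},"required":["moves"]}

```bash
mkdir -p pics
cat > h.py <<'E'
import numpy as np, cv2
from rig import sense, grab_frame, sign_off
def save(name,fn):
    f=grab_frame(name); cv2.imwrite('pics/'+fn+'.png',f['img'][:,:,::-1]); np.savez('pics/'+fn+'.npz',**f); return f
def load(fn): return dict(np.load('pics/'+fn+'.npz'))
def px2w(f,uv,z):
    R,_=cv2.Rodrigues(f['rvec']); t=np.ravel(f['tvec'])
    d=R.T@(np.linalg.inv(f['mtx'])@np.array([uv[0],uv[1],1.])); c=-R.T@t
    return c+d*(z-c[2])/d[2]
def proj(f,P): return cv2.projectPoints(np.float64(P).reshape(-1,1,3),f['rvec'],np.float64(f['tvec']),f['mtx'],None)[0].reshape(-1,2)
E
python3 - <<'E'
from h import *
for n in('top','side'):
    f=save(n,n+'0'); R,_=cv2.Rodrigues(f['rvec']); print(n,-R.T@np.ravel(f['tvec']),f['mtx'][0,0],R.round(2).tolist())
s=sense(); print(s)
E
```

```text
top [ 388.18843359  -56.68723711 1287.45251115] 369.8524197645613 [[-0.02, -1.0, 0.0], [-0.98, 0.02, -0.18], [0.18, -0.01, -0.98]]
side [567.33856668 978.06828327 900.99261719] 460.91786261369384 [[-1.0, -0.04, 0.0], [-0.03, 0.6, -0.8], [0.03, -0.8, -0.6]]
{'clock': 0.1, 'qpos': array([ 1.14461383e+00,  3.53600190e-01,  1.63405262e+00, -1.09901101e-06,
        1.15517824e+00, -2.38493504e-03]), 'qvel': array([-1.90758405e-05, -2.82029777e-03, -2.07570587e-03, -9.18119748e-04,
        8.32823256e-04,  5.23497400e-04]), 'joint_efforts': array([ 4.96672073e-04, -6.06362772e+01, -3.42816639e+01,  1.57200398e-04,
        4.02741192e-03,  5.80769992e-06]), 'eef_pos': array([256.84363198, 569.3518011 , 247.62648593]), 'tcp_rot': array([-3.14035426e+00, -1.94858882e-06,  2.71779554e+00]), 'contact_force': array([-0.41614416,  0.55783735, -0.9518814 ]), 'wrist_torque': array([-0.0329419 ,  0.02132337,  0.01165877]), 'grasp_force': 0.0, 'opening': 0.9959011397875082}
```

View pics/top0.png

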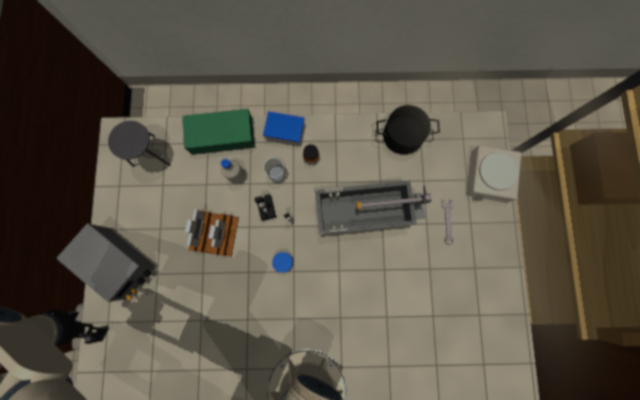

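View pics/side0.png

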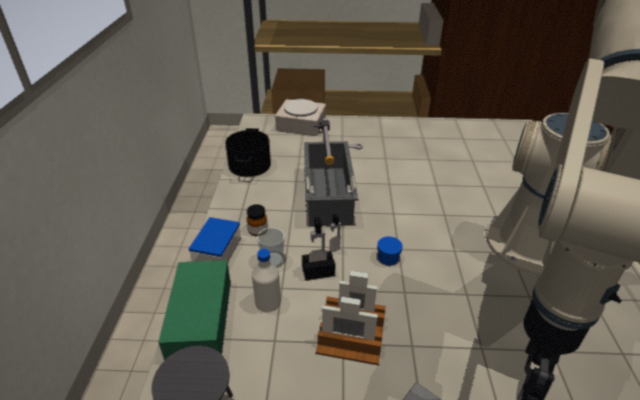

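The top view shows the rack at (212,233), the stand at (265,207), another electrode-like thing at (289,216), the tank at (367,207) with its collar at (358,205), and the post at (427,198). The side view shows the panels at (350,315) and (358,290), the stand at (318,262), and electrode tops at (318,230) and (335,222). I'll enlarge these areas.

Run:
```python
from h import *
a=cv2.imread('pics/top0.png')[180:265,175:305]; b=cv2.imread('pics/side0.png')[205:365,285:405]
c=cv2.imread('pics/top0.png')[172:245,305:440]
cv2.imwrite('pics/c1.png',np.vstack([cv2.resize(a,(800,300),interpolation=3)[:, :],cv2.resize(c,(800,300),interpolation=3)]))
cv2.imwrite('pics/c2.png',cv2.resize(b,(450,600),interpolation=3))
```

```text
(no output)
```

View pics/c1.png

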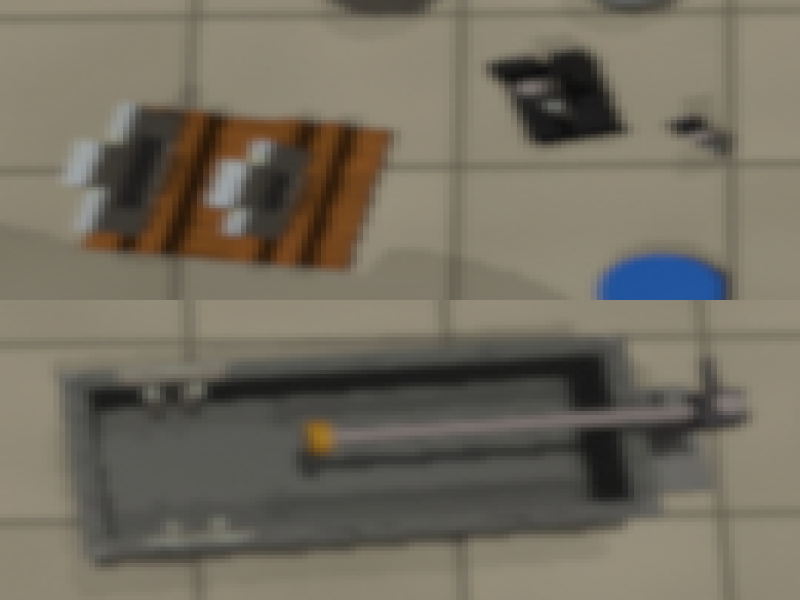

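View pics/c2.png

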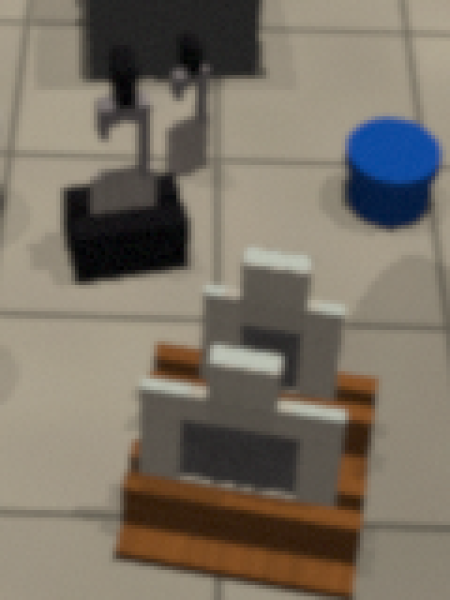

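```bash
cat > fit.py <<'E'
from h import *
from scipy.optimize import least_squares
T,S=load('top0'),load('side0')
ct1=lambda u,v:(175+u/6.154-.42,180+v/3.529-.36)
ct2=lambda u,v:(305+u/5.926-.42,172+v/4.11-.38)
cs=lambda u,v:(285+u/3.75-.37,205+v/3.75-.37)
def W(p,L):
    L=np.float64(L).reshape(-1,3); c,s=np.cos(p[2]),np.sin(p[2])
    return np.c_[p[0]+c*L[:,0]-s*L[:,1],p[1]+s*L[:,0]+c*L[:,1],L[:,2]]
def fit(obs,p0):
    r=lambda p:np.ravel([proj(f,W(p,[L]))[0]-uv for f,L,uv in obs])
    s=least_squares(r,p0,x_scale=[10,10,.1],loss='soft_l1'); return s.x,r(s.x).reshape(-1,2).round(1).tolist()
E
cat > go.py <<'E'
from fit import *
# rack: local x,y; +y -> image left in top; +x -> image up
rack=[(T,(70,-75,42),ct1(393,130)),(T,(-70,-75,42),ct1(352,270)),
 (S,(70,75,42),cs(125,478)),(S,(-70,75,42),cs(363,522)),(S,(70,-75,42),cs(157,345)),(S,(-70,-75,42),cs(378,380))]
div=[(S,(20,-7,153),cs(213,345)),(S,(-20,-7,153),cs(312-28,353)),(S,(-20,7,153),cs(281,378)),(S,(20,7,153),cs(208,368)),
 (S,(58,0,118),cs(141,384)),(S,(-58,0,118),cs(346,414)),(T,(58,0,118),ct1(125,103)),(T,(-58,0,118),ct1(88,234)),(T,(20,0,153),ct1(87,141)),(T,(-20,0,153),ct1(77,184))]
tank=[(T,(74,158,106),ct2(60,372)),(T,(74,-158,106),ct2(625,338)),(T,(-74,-158,106),ct2(660,510)),(T,(-74,158,106),ct2(95,560)),
 (T,(0,26,150),ct2(320,438))]
stand=[(S,(40,25,45),cs(75,240)),(S,(-40,25,45),cs(185,225)),(S,(40,-25,45),cs(65,188)),(S,(-40,-25,45),cs(178,175)),
 (T,(-40,-25,45),ct1(622,130)),(T,(-40,25,45),ct1(535,142))]
elec=[(S,(0,0,179),cs(122,47)),(S,(22,0,78),cs(92,178)),(S,(-22,0,78),cs(155,170)),(S,(14,0,115),cs(103,137)),(T,(0,0,179),ct1(507,68))]
for n,o,z in(('rack',rack,30),('div',div,110),('tank',tank,106),('stand',stand,45),('elec',elec,100)):
    q=np.mean([u for f,_,u in o if f is T] ,0); p0=np.r_[px2w(T,q,z)[:2],0]
    p,r=fit(o,p0); print(n,p[:2].round(1),np.degrees(p[2]).round(1)); print('  ',r)
E
python3 go.py
```

```text
rack [513.1 305.6] -7.8
   [[0.3, -2.2], [0.3, -0.4], [-0.9, 6.3], [0.3, 4.7], [1.6, -10.4], [0.6, -11.6]]
div [524.9 354.6] -7.3
   [[-0.2, -0.5], [0.1, 0.0], [0.3, -1.3], [0.2, -1.3], [0.2, 0.3], [0.5, -0.1], [-0.6, -0.3], [-0.9, -1.1], [-0.3, -0.7], [-1.0, -0.0]]
tank [ 353.9 -192.8] 5.7
   [[-2.2, -1.8], [1.5, -5.6], [3.4, 0.3], [-2.5, 0.8], [0.1, 1.3]]
stand [598.5 134.6] 12.9
   [[0.3, -0.4], [2.0, -0.5], [-0.1, -0.4], [-0.2, -0.8], [-1.6, -0.9], [-1.9, -0.7]]
elec [601.4 137.3] 14.5
   [[0.5, 3.1], [-0.1, -0.2], [0.1, -0.6], [0.0, -0.5], [-0.2, -1.0]]
```

```bash
cat > ov.py <<'E'
from fit import *
p=np.array([354,-193,np.radians(5.3)])
def draw(f,box,k,p,lines):
    x0,y0,x1,y1=box; im=cv2.resize(f['img'][y0:y1,x0:x1,::-1],None,fx=k,fy=k,interpolation=3); im=cv2.convertScaleAbs(im,alpha=1.3,beta=15)
    o=im.copy()
    for L in lines:
        q=((proj(f,W(p,L))-[x0,y0]+.5)*k-.5)
        cv2.polylines(o,[np.int32(q*8)],False,(0,255,255),1,cv2.LINE_AA,3)
    return im,o
rect=lambda a,b,z:[(a,b,z),(a,-b,z),(-a,-b,z),(-a,b,z),(a,b,z)]
L=[rect(66,150,106),rect(60,144,106),rect(60,144,6),[(0,-186,150),(0,32,150)],[(0,-186,0),(0,-186,175)],[(-60,95,120),(60,95,120)]]
if __name__=='__main__':
    a,o=draw(T,(310,176,435,240),6,p,L); c,d=draw(S,(298,118,366,228),3,p,L)
    c2=cv2.resize(S['img'][118:228,298:366,::-1],None,fx=2,fy=2)
    top=o[:, :750]; h=600-top.shape[0]
    e=cv2.resize(S['img'][118:228,298:366,::-1],None,fx=2,fy=2,interpolation=3)
    a2,o2=draw(T,(310,176,435,240),3.2,p,[]),0
    g,gd=draw(S,(298,118,366,228),5.4,p,L)
    im=np.zeros((600,800,3),np.uint8); im[:594,:367]=g[:594,:367]; im[:594,370:737]=gd[:594,:367]
    im2=np.zeros((600,800,3),np.uint8)
    a6,o6=draw(T,(308,178,438,246),4.4,p,L); im2[:299,:572]=a6[:299,:572]; im2[300:599,:572]=o6[:299,:572]
    cv2.imwrite('pics/t1.png',im2); cv2.imwrite('pics/t2.png',im)
E
python3 ov.py
```

```text
(no output)
```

View pics/t1.png

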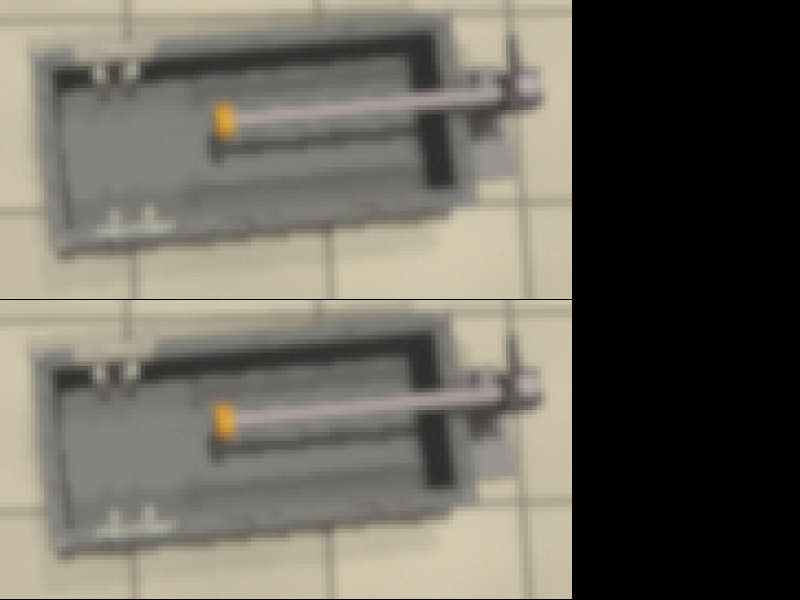

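View pics/t2.png

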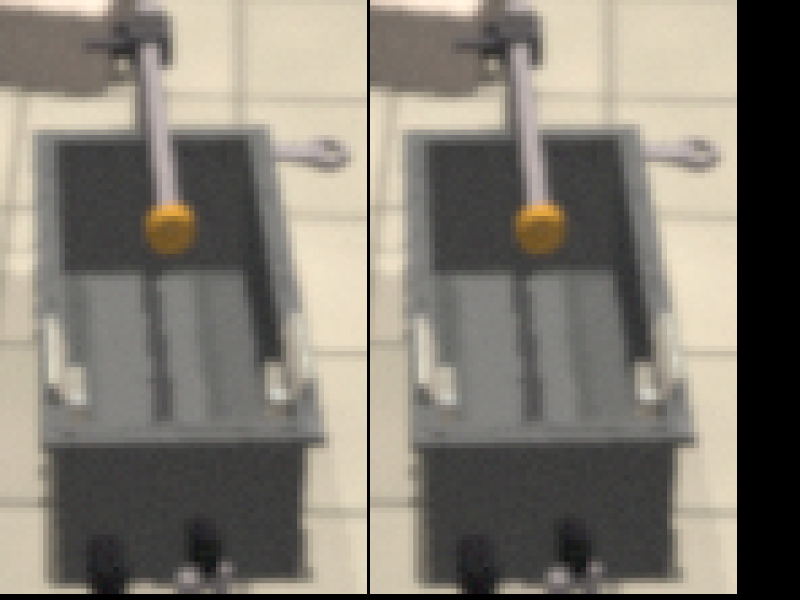

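The top crop shows guide prongs at (100,75)/(130,72) and (115,220)/(150,218), the collar at (225,121) and the rod running to (500,92). The side crop shows the collar face at (170,230) and rim corners at (42,440), (325,437), (268,128) and (35,130). I'll fit the tank pose from these.

```bash
cat > tk.py <<'E'
from fit import *
t=lambda u,v:(308+(u+.5)/4.4-.5,178+(v+.5)/4.4-.5)
s=lambda u,v:(298+(u+.5)/5.4-.5,118+(v+.5)/5.4-.5)
fl=[(T,1,1,t(30,47)),(T,1,-1,t(450,12)),(T,-1,-1,t(475,203)),(T,-1,1,t(57,253)),(S,1,1,s(42,440)),(S,-1,1,s(325,437)),(S,-1,-1,s(268,128)),(S,1,-1,s(35,130))]
ot=[(T,(0,26,150),t(225,121)),(S,(0,32,150),s(170,231)),(T,(56,95,120),t(115,72)),(T,(-56,95,120),t(132,220))]
ln=[(T,(0,-170,150),t(480,93)),(T,(0,-60,150),t(335,107)),(S,(0,-60,150),s(160,130))]
def r(p):
    e=[]
    for f,a,b,uv in fl: e+=list(proj(f,W(p,[(a*p[3],b*p[4],106)]))[0]-uv)
    for f,L,uv in ot: e+=list(2*(proj(f,W(p,[L]))[0]-uv))
    for f,L,uv in ln:
        d=(proj(f,W(p,[L]))[0]-uv); e.append(2*d[1 if f is T else 0])
    return np.array(e)
o=least_squares(r,[354,-193,.09,70,155],x_scale=[10,10,.1,5,5],loss='soft_l1'); p=o.x
if __name__=='__main__':
    print(p.round(2),np.degrees(p[2])); print(r(p).round(1))
    print('guide',W(p,[(0,95,6)]),'stop',W(p,[(0,13,150)]),'hookon',W(p,[(0,-100,150),(-33,-100,150)]).round(1))
    # block reprojection check using gripper-free pts
    g=lambda L:W(np.array([524.9,354.6,np.radians(-7.3)]),L)
E
python3 tk.py
python3 - <<'E'
import sys; sys.path.insert(0,'.')
from h import *
f=load('pics/top0'.replace('pics/','')) if 0 else dict(np.load('pics/top0.npz'))
print(f['rvec'].ravel(),f['tvec'].ravel())
s=sense();print(s['eef_pos'],proj(f,[s['eef_pos']]))
E
```

```text
[ 5.8066e+02 -2.0020e+02  9.0000e-02  7.3690e+01  1.5579e+02] 4.919889117406416
[ 0.3  0.9 -0.8 -0.9  0.4  0.1 -1.2 -1.   0.9 -0.3  0.8 -1.1  0.8 -0.7
 -0.  -0.2 -1.  -0.3  1.7  0.9  0.4 -4.6  0.5 -3.  -0.6  0.3  1.6]
guide [[ 572.5126036  -105.54607173    6.        ]] stop [[ 579.54515155 -187.24394973  150.        ]] hookon [[ 589.2 -299.8  150. ]
 [ 556.4 -302.7  150. ]]
[ 2.10527078 -2.14772822  0.19993875] [ -51.05164257  618.2051865  1194.42611678]
[256.84363198 569.3518011  247.62648593] [[ 90.03672318 322.15418491]]
```

Call:
send_rows:
  moves:
    - [[0.027,-0.0215,0,0,0,0.03,0.1],[0.027,-0.0215,0,0,0,0.03,0.1],[0.027,-0.0215,0,0,0,0.03,0.1],[0.027,-0.0215,0,0,0,0.03,0.1],[0.027,-0.0215,0,0,0,0.03,0.1],[0.027,-0.0215,0,0,0,0.03,0.1],[0.027,-0.0215,0,0,0,0.03,0.1],[0.027,-0.0215,0,0,0,0.03,0.1],[0.026,-0.0215,0,0,0,0.03,0.1],[0.026,-0.0215,0,0,0,0.027,0.1]]

```text
clock: 1.1
eef_pos: [525.8, 353.5, 247.9]
tcp_rot: [-3.141, -0.001, 3.016]
contact_force: [-0.3, 0.4, 0.4]
opening: 0.55
grasp_force: 0.0
```

Call:
send_rows:
  moves:
    - [[0,0,-0.02,0,0,0,0.1],[0,0,-0.02,0,0,0,0.1],[0,0,-0.02,0,0,0,0.1],[0,0,-0.005,0,0,0,0.1],[0,0,0,0,0,0,0.1]]

```text
clock: 1.6
eef_pos: [524.5, 354.4, 182.4]
tcp_rot: [-3.14, -0.002, 3.015]
contact_force: [-0.1, -0.4, -0.2]
opening: 0.552
grasp_force: 0.0
```

Run:
```python
from h import *
a=save('top','top1');b=save('side','side1');s=sense();print(s['eef_pos'],s['tcp_rot'],s['opening'],s['contact_force'],s['qpos'])
A=cv2.resize(a['img'][175:265,165:265,::-1],(400,360),interpolation=3)
B=cv2.resize(b['img'][215:365,290:410,::-1],(400,500),interpolation=3)
im=np.zeros((500,800,3),np.uint8);im[:360,:400]=A;im[:500,400:]=B;cv2.imwrite('pics/g1.png',im)
```

```text
[525.34288926 355.05257184 184.05454772] [3.14106141e+00 6.29351573e-04 3.01497288e+00] 0.5521954371491986 [ 0.4130823  -0.63623342  0.02778044] [ 5.91974580e-01  4.30388374e-01  1.67085560e+00 -1.67419311e-05
  1.03952522e+00 -8.52193665e-01]
```

View pics/g1.png

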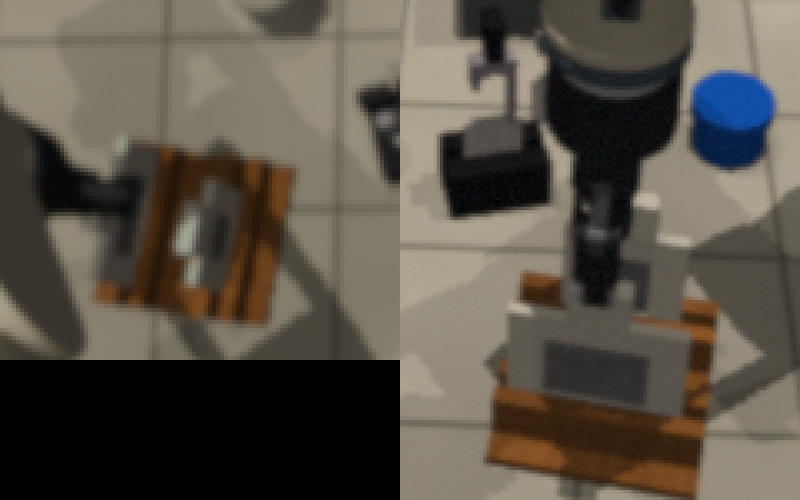

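The finger is at (598,260) and the block is centred at (600,290), so they line up. The wide panel is the near one, as its shoulders overhang far more than the other's. I'll lower and grip.

Call:
send_rows:
  moves:
    - [[0,0,-0.015,0,0,0,0.1],[0,0,-0.015,0,0,0,0.1],[0,0,-0.01,0,0,0,0.1],[0,0,-0.008,0,0,0,0.1],[0,0,0,0,0,0,-0.5],[0,0,0,0,0,0,-1],[0,0,0,0,0,0,-1],[0,0,0,0,0,0,-1],[0,0,0,0,0,0,-1],[0,0,0,0,0,0,-1]]
  grip_force: 40

```text
clock: 2.7
eef_pos: [525.1, 354.5, 135.5]
tcp_rot: [-3.141, 0.0, 3.015]
contact_force: [0.6, -2.3, -1.4]
opening: 0.161
grasp_force: 42.1
```

Call:
send_rows:
  moves:
    - [[0,0,0.01,0,0,0,-1],[0,0,0.015,0,0,0,-1],[0,0,0.02,0,0,0,-1],[0,0,0.025,0,0,0,-1],[0,0,0.025,0,0,0,-1],[0,0,0.025,0,0,0,-1],[0,0,0.025,0,0,0,-1],[0,0,0.025,0,0,0,-1],[0,0,0.025,0,0,0,-1],[0,0,0.015,0,0,0,-1]]

```text
clock: 3.7
eef_pos: [525.5, 355.3, 349.3]
tcp_rot: [3.139, 0.003, 3.015]
contact_force: [0.5, 0.6, -1.9]
opening: 0.157
grasp_force: 41.7
```

Call:
send_rows:
  moves:
    - [[0.002,-0.02,0,0,0,0.01,-1],[0.002,-0.025,0,0,0,0.01,-1],[0.002,-0.025,0,0,0,0.01,-1],[0.002,-0.025,0,0,0,0.01,-1],[0.002,-0.025,0,0,0,0.01,-1],[0.002,-0.025,0,0,0,0.01,-1],[0.002,-0.025,0,0,0,0.01,-1],[0.002,-0.025,0,0,0,0.01,-1],[0.002,-0.025,0,0,0,0.01,-1],[0.002,-0.025,0,0,0,0.01,-1]]

```text
clock: 4.7
eef_pos: [544.9, 108.8, 346.0]
tcp_rot: [3.141, 0.001, 3.115]
contact_force: [0.4, -0.3, -1.4]
opening: 0.161
grasp_force: 41.7
```

Call:
send_rows:
  moves:
    - [[0.003,-0.025,0,0,0,0.012,-1],[0.003,-0.025,0,0,0,0.012,-1],[0.003,-0.025,0,0,0,0.012,-1],[0.003,-0.025,0,0,0,0.012,-1],[0.003,-0.025,0,0,0,0.012,-1],[0.003,-0.025,0,0,0,0.012,-1],[0.003,-0.025,0,0,0,0.012,-1],[0.003,-0.02,0,0,0,0.012,-1],[0.003,-0.02,0,0,0,0.01,-1],[0,0,0,0,0,0,-1]]

```text
clock: 5.7
eef_pos: [572.2, -107.2, 345.8]
tcp_rot: [-3.141, 0.001, -3.064]
contact_force: [-0.4, -0.4, -2.0]
opening: 0.159
grasp_force: 41.7
```

Run:
```python
from h import *
from tk import *
b=save('side','side2');a=save('top','top2');st=sense();print(st['eef_pos'],st['tcp_rot'],st['opening'],st['contact_force'],st['grasp_force'])
B=cv2.resize(b['img'][120:240,290:390,::-1],(500,600),interpolation=3);cv2.imwrite('pics/p1.png',B)
g=[(0,95,120)]
for x in(-60,60):print('guide px',proj(b,W(p,[(x,95,120)])))
```

```text
[ 571.86435023 -105.21031134  345.59477092] [ 3.14119398e+00  1.67908911e-04 -3.06340005e+00] 0.15901290237200208 [-0.05012623  0.51290159 -1.34797343] 41.68222725391388
guide px [[351.78985922 180.92162959]]
guide px [[310.44757537 181.90083033]]
```

View pics/p1.png

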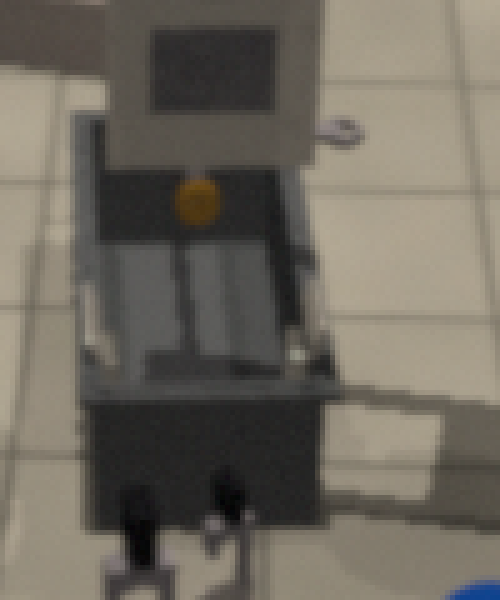

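The panel hangs straight over the tank, with its bottom corners at crop (107,165) and (315,165), which are image (311.4,153) and (353,153). I'll measure it against the guide.

Run:
```python
from h import *
from tk import p,W
b=load('side2');a=load('top2')
for u in((107,166),(315,166)): print(px2w(b,(290+(u[0]+.5)/5-.5,120+(u[1]+.5)/5-.5),218).round(1))
c=np.array([572.5,-105.5,p[2]])
print(proj(b,W(c,[(58,4,218),(-58,4,218),(58,4,120),(-58,4,120)])).round(1))
```

```text
[ 630.2 -102.4  218. ]
[ 515.1 -107.7  218. ]
[[311.  153.9]
 [352.9 153. ]
 [311.2 182.7]
 [351.2 181.8]]
```

Call:
send_rows:
  moves:
    - [[0,0,-0.02,0,0,0.004,-1],[0,0,-0.02,0,0,0.004,-1],[0,0,-0.02,0,0,0,-1],[0,0,-0.02,0,0,0,-1],[0,0,-0.01,0,0,0,-1],[0,0,-0.005,0,0,0,-1],[0,0,-0.005,0,0,0,-1],[0,0,-0.005,0,0,0,-1],[0,0,-0.005,0,0,0,-1],[0,0,0,0,0,0,-1]]

```text
clock: 6.8
eef_pos: [571.8, -105.3, 234.9]
tcp_rot: [3.141, -0.0, -3.054]
contact_force: [-0.5, 0.9, -0.9]
opening: 0.159
grasp_force: 41.7
```

Run:
```python
from h import *
b=save('side','side3');a=save('top','top3');st=sense();print(st['eef_pos'],st['tcp_rot'],st['contact_force'],st['wrist_torque'])
im=np.zeros((600,800,3),np.uint8)
im[:600,:440]=cv2.resize(b['img'][130:220,300:366,::-1],(440,600),interpolation=3)
im[:360,440:]=cv2.resize(a['img'][170:245,305:380,::-1],(360,360),interpolation=3)
cv2.imwrite('pics/p2.png',im)
```

```text
[ 572.0807639  -105.34905591  235.42234715] [-3.14155152e+00  1.11472245e-04 -3.05445502e+00] [ 0.25784445  0.24771117 -1.3431275 ] [ 0.04054811  0.02654388 -0.03020456]
```

View pics/p2.png

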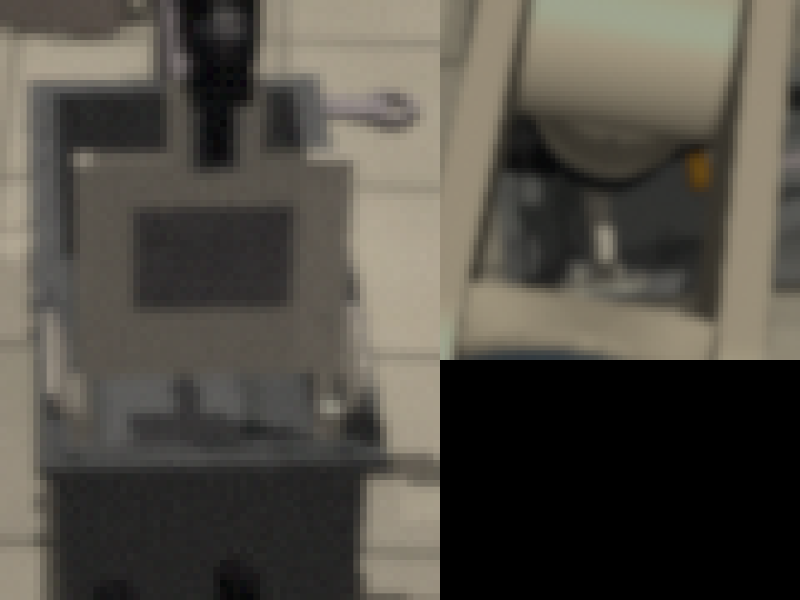

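The panel's lower edge, at (80–330,372), is between the white lips and just behind the front prongs, with no contact force. I'll go down gently and watch the force.

Call:
send_rows:
  moves:
    - [[0,0,-0.004,0,0,0,-1],[0,0,-0.004,0,0,0,-1],[0,0,-0.004,0,0,0,-1],[0,0,-0.004,0,0,0,-1],[0,0,-0.004,0,0,0,-1],[0,0,0,0,0,0,-1]]

```text
clock: 7.5
eef_pos: [571.7, -105.3, 214.5]
tcp_rot: [3.141, -0.001, -3.054]
contact_force: [-0.1, -0.4, -1.6]
opening: 0.154
grasp_force: 41.7
```

```bash
python3 -c "
from h import *
s=sense();print(s['eef_pos'],s['contact_force'],s['wrist_torque'],s['tcp_rot'])"
```

```text
[ 571.70733267 -105.25980137  214.53791755] [-0.10955745 -0.37134477 -1.58980846] [-0.00012218 -0.05019861  0.03105621] [ 3.14133976e+00 -9.44085740e-04 -3.05440120e+00]
```

Origin is at about 87 with no contact. I'll continue into the straight slot.

Call:
send_rows:
  moves:
    - [[0,0,-0.003,0,0,0,-1],[0,0,-0.003,0,0,0,-1],[0,0,-0.003,0,0,0,-1],[0,0,-0.003,0,0,0,-1],[0,0,-0.003,0,0,0,-1],[0,0,-0.003,0,0,0,-1],[0,0,0,0,0,0,-1]]

```text
clock: 8.2
eef_pos: [571.8, -105.2, 196.8]
tcp_rot: [3.141, -0.001, -3.054]
contact_force: [-0.2, 0.4, -1.2]
opening: 0.155
grasp_force: 41.7
```

Call:
send_rows:
  moves:
    - [[0,0,-0.005,0,0,0,-1],[0,0,-0.005,0,0,0,-1],[0,0,-0.005,0,0,0,-1],[0,0,-0.005,0,0,0,-1],[0,0,-0.005,0,0,0,-1],[0,0,-0.005,0,0,0,-1],[0,0,-0.005,0,0,0,-1],[0,0,-0.005,0,0,0,-1],[0,0,-0.005,0,0,0,-1],[0,0,0,0,0,0,-1]]

```text
clock: 9.2
eef_pos: [571.7, -105.2, 151.5]
tcp_rot: [3.141, -0.001, -3.054]
contact_force: [0.3, -0.2, -0.3]
opening: 0.162
grasp_force: 41.7
```

Call:
send_rows:
  moves:
    - [[0,0,-0.004,0,0,0,-1],[0,0,-0.004,0,0,0,-1],[0,0,-0.003,0,0,0,-1],[0,0,-0.002,0,0,0,-1],[0,0,-0.001,0,0,0,-1],[0,0,0,0,0,0,-1]]

```text
clock: 9.8
eef_pos: [572.0, -105.3, 138.2]
tcp_rot: [3.142, -0.0, -3.054]
contact_force: [0.2, 0.3, -0.6]
opening: 0.159
grasp_force: 41.7
```

Call:
send_rows:
  moves:
    - [[0,0,-0.002,0,0,0,-1],[0,0,-0.001,0,0,0,-1],[0,0,-0.001,0,0,0,-1],[0,0,-0.001,0,0,0,-1],[0,0,0,0,0,0,-1]]

```text
clock: 10.3
eef_pos: [572.1, -105.3, 133.4]
tcp_rot: [-3.141, 0.0, -3.054]
contact_force: [-0.3, -0.1, 0.1]
opening: 0.159
grasp_force: 41.9
```

Call:
send_rows:
  moves:
    - [[0,0,-0.001,0,0,0,-1],[0,0,-0.001,0,0,0,-1],[0,0,0,0,0,0,-1]]

```text
clock: 10.6
eef_pos: [572.3, -105.4, 133.4]
tcp_rot: [-3.141, 0.001, -3.054]
contact_force: [-8.1, 0.7, 19.9]
opening: 0.156
grasp_force: 44.9
```

The panel is on the floor: 20 N upward at the expected height. I'll release it and rise.

Call:
send_rows:
  moves:
    - [[0,0,0.001,0,0,0,-1],[0,0,0,0,0,0,0],[0,0,0,0,0,0,0],[0,0,0,0,0,0,0],[0,0,0,0,0,0,0],[0,0,0.01,0,0,0,0],[0,0,0.015,0,0,0,0],[0,0,0.03,0,0,0,0],[0,0,0.04,0,0,0,0],[0,0,0.04,0,0,0,0]]

```text
clock: 11.6
eef_pos: [571.8, -105.3, 269.9]
tcp_rot: [-3.141, 0.0, -3.054]
contact_force: [0.9, -0.7, -0.2]
opening: 0.502
grasp_force: 0.0
```

Call:
send_rows:
  moves:
    - [[0.003,0.022,0,0,0,-0.12,0.2],[0.003,0.025,0,0,0,-0.12,0.2],[0.003,0.025,0,0,0,-0.12,0.2],[0.003,0.025,0,0,0,-0.12,0.2],[0.003,0.025,0,0,0,-0.12,0.2],[0.003,0.025,0,0,0,-0.12,0.2],[0.003,0.025,0,0,0,-0.12,0.2],[0.003,0.025,0,0,0,-0.12,0.2],[0.002,0.022,0,0,0,-0.12,0.2],[0.002,0.022,0,0,0,-0.12,0.2]]

```text
clock: 12.6
eef_pos: [600.2, 136.8, 268.9]
tcp_rot: [3.14, 0.0, 2.024]
contact_force: [0.2, 0.6, 0.1]
opening: 0.603
grasp_force: 0.0
```

Call:
send_rows:
  moves:
    - [[0,0,-0.01,0,0,-0.12,0.2],[0,0,-0.02,0,0,-0.1,0.2],[0,0,-0.02,0,0,0,0.2],[0,0,-0.01,0,0,0,0.2],[0,0,0,0,0,0,0.2]]

```text
clock: 13.1
eef_pos: [599.4, 135.6, 206.9]
tcp_rot: [-3.14, -0.0, 1.809]
contact_force: [-0.3, -0.4, 0.3]
opening: 0.6
grasp_force: 0.0
```

Run:
```python
from h import *
b=save('side','side4');a=save('top','top4');s=sense();print(s['eef_pos'],s['tcp_rot'])
im=np.zeros((600,800,3),np.uint8)
im[:600,:400]=cv2.resize(b['img'][195:285,290:350,::-1],(400,600),interpolation=3)
im[:300,400:]=cv2.resize(a['img'][180:240,230:310,::-1],(400,300),interpolation=3)
im[300:600,400:]=cv2.resize(b['img'][130:220,290:410,::-1],(400,300),interpolation=3)
cv2.imwrite('pics/e1.png',cv2.convertScaleAbs(im,alpha=1.7,beta=20))
tip=s['eef_pos']-[0,0,17];print(proj(b,[s['eef_pos'],tip,[600,136,179]]))
```

```text
[600.49500558 135.74041957 208.39430219] [3.14054084e+00 7.52134617e-06 1.80894939e+00]
[[318.12167075 210.41728717]
 [318.10204559 215.92770394]
 [318.28936659 219.95791241]]
```

View pics/e1.png

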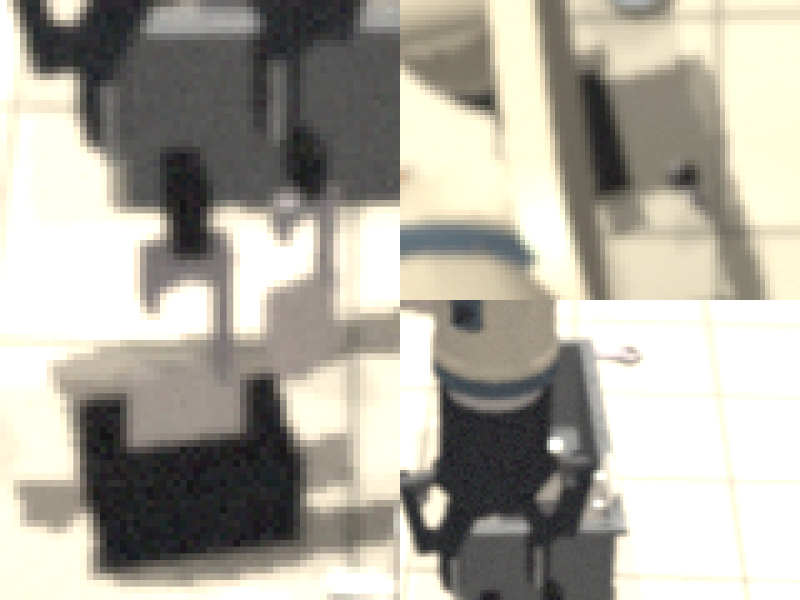

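The fingers are at (90,100) and (268,100) either side of the block at (185,150–250). The stand electrode is the big one; the free-standing one at (305,250) is clearly smaller. The hook opens to the left, which is +x. I'll descend and grip.

Call:
send_rows:
  moves:
    - [[0.001,0.001,-0.015,0,0,0,0.2],[0,0,-0.015,0,0,0,0.2],[0,0,-0.01,0,0,0,0.2],[0,0,-0.007,0,0,0,0.2],[0,0,0,0,0,0,-0.4],[0,0,0,0,0,0,-1],[0,0,0,0,0,0,-1],[0,0,0,0,0,0,-1],[0,0,0,0,0,0,-1],[0,0,0,0,0,0,-1]]
  grip_force: 60

```text
clock: 14.2
eef_pos: [601.1, 136.7, 160.6]
tcp_rot: [3.141, -0.0, 1.809]
contact_force: [-0.4, -0.7, 0.4]
opening: 0.153
grasp_force: 59.0
```

Call:
send_rows:
  moves:
    - [[0,0,0.005,0,0,0,-1],[0,0,0.01,0,0,0,-1],[0,0,0.02,0,0,0,-1],[0,0,0.025,0,0,0,-1],[0,0,0.025,0,0,0,-1],[0,0,0.025,0,0,0,-1],[0,0,0.025,0,0,0,-1],[0,0,0.025,0,0,0,-1],[0,0,0.02,0,0,0,-1],[0,0,0.01,0,0,0,-1]]

```text
clock: 15.2
eef_pos: [601.5, 136.8, 353.1]
tcp_rot: [3.138, 0.0, 1.809]
contact_force: [0.6, -0.0, -3.4]
opening: 0.153
grasp_force: 58.7
```

Call:
send_rows:
  moves:
    - [[-0.001,-0.015,0,0,0,-0.015,-1],[-0.002,-0.02,0,0,0,-0.015,-1],[-0.002,-0.025,0,0,0,-0.015,-1],[-0.002,-0.025,0,0,0,-0.015,-1],[-0.002,-0.025,0,0,0,-0.015,-1],[-0.002,-0.025,0,0,0,-0.015,-1],[-0.002,-0.025,0,0,0,-0.015,-1],[-0.002,-0.025,0,0,0,-0.015,-1],[-0.002,-0.025,0,0,0,-0.015,-1],[-0.002,-0.025,0,0,0,-0.015,-1]]

```text
clock: 16.2
eef_pos: [580.9, -99.9, 349.1]
tcp_rot: [-3.14, -0.0, 1.657]
contact_force: [0.8, 0.2, -3.7]
opening: 0.151
grasp_force: 58.7
```

Call:
send_rows:
  moves:
    - [[-0.003,-0.025,0,0,0,0,-1],[-0.003,-0.025,0,0,0,0,-1],[-0.003,-0.025,0,0,0,0,-1],[-0.003,-0.025,0,0,0,0,-1],[-0.003,-0.025,0,0,0,0,-1],[-0.003,-0.025,0,0,0,0,-1],[-0.003,-0.02,0,0,0,0,-1],[-0.003,-0.02,0,0,0,0,-1],[-0.002,-0.014,0,0,0,0,-1],[0,0,0,0,0,0,-1]]

```text
clock: 17.2
eef_pos: [555.0, -304.0, 349.3]
tcp_rot: [-3.14, -0.0, 1.657]
contact_force: [0.1, -0.1, -4.2]
opening: 0.156
grasp_force: 58.7
```

Run:
```python
from h import *
from tk import p,W
b=save('side','side5');a=save('top','top5');s=sense();print(s['eef_pos'],s['tcp_rot'],s['contact_force'],s['opening'])
print(W(p,[(-33,-100,0)]))
# predicted electrode plate corners & rod in side view
c=np.array([*s['eef_pos'][:2],s['tcp_rot'][2]-np.pi/2]); z0=s['eef_pos'][2]-152.6
print(proj(b,W(c,[(-22,0,z0),(22,0,z0),(-22,0,z0+70),(22,0,z0+70)])).round(1))
g=cv2.cvtColor(b['img'],cv2.COLOR_RGB2GRAY); q=proj(b,W(c,[(0,0,z0+20),(0,0,z0+10)])); r=int(q[0][1]); u=int(q[0][0])
print(u,r); print(g[r-1:r+2,u-20:u+21].mean(0).round().astype(int)); print(g[r-25:r+22,u-2:u+3].mean(1).round().astype(int))
```

```text
[ 555.59941096 -302.20794446  349.67592077] [-3.14080424e+00 -9.81560069e-04  1.65790672e+00] [-0.1970817   0.14447447 -3.16619777] 0.15770680620708782
[[ 556.35793136 -302.65778261    0.        ]]
[[345.2 124.9]
 [331.2 125.1]
 [346.1 104.5]
 [331.7 104.8]]
338 119
[110  84  73  70  75  91 107 117 120 123 137 150 149 118  88  75  74  75
  75  74  74  75  75  75  73  74  82 110 139 151 153 152 153 152 153 153
 153 152 152 152 151]
[ 60  62  64  66  64  63  61  59  61  65  70  73  75  76  74  76  75  75
  75  76  75  74  75  74  74  74  75  74  74  75  83 112 147 158 160 160
 160 161 161 161 158 150 148 155 157 156 146]
```

Call:
send_rows:
  moves:
    - [[0,0,-0.015,0,0,0,-1],[0,0,-0.015,0,0,0,-1],[0,0,-0.01,0,0,0,-1],[0,0,-0.006,0,0,0,-1],[0,0,-0.005,0,0,0,-1],[0,0,-0.005,0,0,0,-1],[0,0,-0.005,0,0,0,-1],[0,0,-0.005,0,0,0,-1],[0,0,-0.005,0,0,0,-1],[0,0,0,0,0,0,-1]]

```text
clock: 18.3
eef_pos: [555.7, -302.1, 278.5]
tcp_rot: [-3.141, -0.001, 1.659]
contact_force: [-0.4, 0.1, -3.0]
opening: 0.154
grasp_force: 58.5
```

Call:
send_rows:
  moves:
    - [[0,0,-0.006,0,0,0,-1],[0,0,-0.006,0,0,0,-1],[0,0,-0.006,0,0,0,-1],[0,0,-0.006,0,0,0,-1],[0,0,0,0,0,0,-1]]

```text
clock: 18.8
eef_pos: [555.5, -302.0, 254.0]
tcp_rot: [-3.14, -0.001, 1.659]
contact_force: [0.2, -0.5, -3.6]
opening: 0.159
grasp_force: 58.5
```

No contact so far. I'll go on to TCP z 214.

Call:
send_rows:
  moves:
    - [[0,0,-0.005,0,0,0,-1],[0,0,-0.005,0,0,0,-1],[0,0,-0.005,0,0,0,-1],[0,0,-0.005,0,0,0,-1],[0,0,-0.005,0,0,0,-1],[0,0,-0.005,0,0,0,-1],[0,0,-0.005,0,0,0,-1],[0,0,-0.005,0,0,0,-1],[0,0,0,0,0,0,-1]]

```text
clock: 19.7
eef_pos: [555.6, -302.1, 214.4]
tcp_rot: [-3.14, -0.001, 1.659]
contact_force: [0.2, -0.5, -4.0]
opening: 0.155
grasp_force: 58.5
```

Run:
```python
from h import *
from tk import p,W
b=save('side','side6');s=sense();print(s['eef_pos'],s['contact_force'],s['wrist_torque'])
g=cv2.cvtColor(b['img'],cv2.COLOR_RGB2GRAY)
# rod edges by row profile at local y=-60,-20 ; predicted axis u
for y in(-60,-20,10):
    u,v=proj(b,W(p,[(0,y,150)]))[0]; r=int(round(v)); print(y,u.round(1),v.round(1),int(u)-12,g[r,int(u)-12:int(u)+13])
```

```text
[ 555.8268209  -302.19687282  214.82288558] [-0.3414555  -0.23639649 -2.64820019] [-0.04225216 -0.01910952 -0.00087024]
-60 328.0 144.7 316 [ 40  39  37  39  39  40  37  38  40  58  92 113 112  85  69  71  76  75
  74  75  77  77  78  76  73]
-20 328.8 151.5 316 [ 39  39  38  39  38  38  40  39  36  41  65 100 112 107  86  74  76  77
  76  74  76  76  79  76  75]
10 329.5 156.8 317 [ 39  39  36  39  37  40  36  42  60  86 104 109 111 109 105  94  84  77
  75  74  77  76  76  75  72]
```

Call:
send_rows:
  moves:
    - [[0.005,0,0,0,0,0,-1],[0.005,0.001,0,0,0,0,-1],[0.005,0,0,0,0,0,-1],[0.005,0.001,0,0,0,0,-1],[0.005,0,0,0,0,0,-1],[0.005,0.001,0,0,0,0,-1],[0.0045,0,0,0,0,0,-1],[0,0,0,0,0,0,-1]]

```text
clock: 20.55
eef_pos: [591.2, -299.2, 215.3]
tcp_rot: [3.141, 0.0, 1.659]
contact_force: [-0.7, 0.1, -3.8]
opening: 0.155
grasp_force: 58.7
```

Call:
send_rows:
  moves:
    - [[0,0,-0.005,0,0,0,-1],[0,0,-0.005,0,0,0,-1],[0,0,-0.005,0,0,0,-1],[0,0,-0.004,0,0,0,-1],[0,0,-0.003,0,0,0,-1],[0,0,0,0,0,0,-1]]

```text
clock: 21.15
eef_pos: [590.2, -299.2, 192.6]
tcp_rot: [-3.141, -0.001, 1.659]
contact_force: [0.2, -0.4, -3.2]
opening: 0.154
grasp_force: 58.7
```

Call:
send_rows:
  moves:
    - [[0,0,-0.001,0,0,0,-1],[0,0,-0.001,0,0,0,-1],[0,0,-0.001,0,0,0,-1],[0,0,-0.001,0,0,0,-1],[0,0,0,0,0,0,-1]]

```text
clock: 21.65
eef_pos: [590.4, -299.2, 189.2]
tcp_rot: [-3.141, -0.0, 1.659]
contact_force: [-0.3, -0.4, -3.2]
opening: 0.155
grasp_force: 58.7
```

Call:
send_rows:
  moves:
    - [[0,0,-0.001,0,0,0,-1],[0,0,0,0,0,0,-1]]

```text
clock: 21.85
eef_pos: [590.5, -299.3, 188.2]
tcp_rot: [-3.141, -0.0, 1.659]
contact_force: [-0.5, -0.1, -3.6]
opening: 0.155
grasp_force: 58.7
```

Call:
send_rows:
  moves:
    - [[-0.001,0.01,0,0,0,0,-1],[-0.001,0.012,0,0,0,0,-1],[-0.001,0.012,0,0,0,0,-1],[-0.001,0.012,0,0,0,0,-1],[-0.001,0.012,0,0,0,0,-1],[-0.001,0.012,0,0,0,0,-1],[-0.001,0.012,0,0,0,0,-1],[-0.001,0.01,0,0,0,0,-1],[-0.0005,0.005,0,0,0,0,-1],[0,0,0,0,0,0,-1]]

```text
clock: 22.85
eef_pos: [582.0, -201.6, 188.3]
tcp_rot: [-3.142, -0.0, 1.66]
contact_force: [-0.5, -1.2, -3.7]
opening: 0.153
grasp_force: 58.7
```

Call:
send_rows:
  moves:
    - [[0,0.002,0,0,0,0,-1],[0,0.002,0,0,0,0,-1],[-0.0005,0.002,0,0,0,0,-1],[0,0,0,0,0,0,-1]]

```text
clock: 23.25
eef_pos: [581.4, -196.3, 188.2]
tcp_rot: [-3.141, -0.0, 1.659]
contact_force: [-0.2, 0.8, -3.7]
opening: 0.159
grasp_force: 58.7
```

Call:
send_rows:
  moves:
    - [[0,0.001,0,0,0,0,-1],[0,0.001,0,0,0,0,-1],[0,0.001,0,0,0,0,-1],[-0.0005,0.001,0,0,0,0,-1],[0,0,0,0,0,0,-1]]

```text
clock: 23.75
eef_pos: [580.9, -192.1, 188.3]
tcp_rot: [-3.141, -0.0, 1.659]
contact_force: [0.3, 0.0, -3.6]
opening: 0.161
grasp_force: 58.7
```

Call:
send_rows:
  moves:
    - [[0,0.001,0,0,0,0,-1],[0,0.001,0,0,0,0,-1],[0,0,0,0,0,0,-1]]

```text
clock: 24.05
eef_pos: [581.0, -190.2, 188.3]
tcp_rot: [-3.142, -0.0, 1.659]
contact_force: [0.3, 0.6, -3.1]
opening: 0.158
grasp_force: 58.7
```

Call:
send_rows:
  moves:
    - [[0,0.001,0,0,0,0,-1],[0,0.001,0,0,0,0,-1],[0,0,0,0,0,0,-1]]

```text
clock: 24.35
eef_pos: [581.0, -188.2, 188.3]
tcp_rot: [-3.142, -0.0, 1.659]
contact_force: [0.8, -0.3, -4.0]
opening: 0.158
grasp_force: 58.7
```

Call:
send_rows:
  moves:
    - [[0,0.001,0,0,0,0,-1],[0,0,0,0,0,0,-1]]

```text
clock: 24.55
eef_pos: [581.0, -187.2, 188.3]
tcp_rot: [-3.142, -0.0, 1.659]
contact_force: [0.3, -0.6, -4.0]
opening: 0.159
grasp_force: 58.7
```

Call:
send_rows:
  moves:
    - [[0,0.001,0,0,0,0,-1],[0,0,0,0,0,0,-1]]

```text
clock: 24.75
eef_pos: [581.0, -186.2, 188.3]
tcp_rot: [3.142, -0.0, 1.659]
contact_force: [0.6, 0.3, -2.8]
opening: 0.154
grasp_force: 58.7
```

Call:
send_rows:
  moves:
    - [[0,0.001,0,0,0,0,-1],[0,0,0,0,0,0,-1]]

```text
clock: 24.95
eef_pos: [581.1, -185.2, 188.3]
tcp_rot: [3.141, -0.0, 1.659]
contact_force: [0.6, 0.6, -3.4]
opening: 0.155
grasp_force: 58.7
```

Call:
send_rows:
  moves:
    - [[0,0.001,0,0,0,0,-1],[0,0,0,0,0,0,-1]]

```text
clock: 25.15
eef_pos: [581.0, -184.8, 188.3]
tcp_rot: [3.142, 0.001, 1.659]
contact_force: [-0.2, -4.2, -3.7]
opening: 0.15
grasp_force: 58.6
```

Call:
send_rows:
  moves:
    - [[0,0.001,0,0,0,0,-1],[0,0,0,0,0,0,-1]]

```text
clock: 25.35
eef_pos: [581.0, -184.7, 188.3]
tcp_rot: [-3.142, 0.003, 1.659]
contact_force: [-0.7, -8.7, -6.2]
opening: 0.155
grasp_force: 58.4
```

The hook is at the collar. I'll ease the push and lower until it bears on the rod.

Call:
send_rows:
  moves:
    - [[0,-0.001,0,0,0,0,-1],[0,0,-0.0007,0,0,0,-1],[0,0,0,0,0,0,-1]]

```text
clock: 25.65
eef_pos: [581.1, -184.8, 188.1]
tcp_rot: [3.141, 0.001, 1.659]
contact_force: [-3.1, -4.0, 0.5]
opening: 0.157
grasp_force: 59.4
```

Call:
send_rows:
  moves:
    - [[0,0,-0.0005,0,0,0,-1],[0,0,0,0,0,0,-1]]

```text
clock: 25.85
eef_pos: [581.2, -184.8, 188.1]
tcp_rot: [3.141, 0.001, 1.659]
contact_force: [-2.9, -4.1, 5.4]
opening: 0.156
grasp_force: 59.9
```

It bears on the rod and lightly on the collar. I'll release and rise.

Call:
send_rows:
  moves:
    - [[-0.0005,0,0.0003,0,0,0,-0.8],[0,0,0,0,0,0,-0.6],[0,0,0,0,0,0,-0.4],[0,0,0,0,0,0,-0.1],[0,0,0,0,0,0,0.2],[0,0,0,0,0,0,0.2],[0,0,0.005,0,0,0,0.2],[0,0,0.01,0,0,0,0.2],[0,0,0.02,0,0,0,0.2],[0,0,0.03,0,0,0,0.2]]

```text
clock: 26.85
eef_pos: [579.8, -184.0, 252.5]
tcp_rot: [-3.139, -0.001, 1.659]
contact_force: [-0.2, 0.1, -0.7]
opening: 0.6
grasp_force: 0.0
```

Call:
send_rows:
  moves:
    - [[-0.02,-0.01,0.03,0,0,0,0.2],[-0.03,-0.02,0.03,0,0,0,0.2],[-0.03,-0.02,0.03,0,0,0,0.2],[-0.03,-0.02,0.03,0,0,0,0.2],[-0.03,-0.02,0.03,0,0,0,0.2],[-0.03,-0.02,0.02,0,0,0,0.2],[-0.03,-0.02,0,0,0,0,0.2],[0,0,0,0,0,0,0.2]]

```text
clock: 27.65
eef_pos: [377.8, -316.1, 424.5]
tcp_rot: [3.141, 0.003, 1.656]
contact_force: [0.2, 0.4, -0.4]
opening: 0.597
grasp_force: 0.0
```

Run:
```python
from h import *
from tk import p,W
b=save('side','side7');a=save('top','top7');s=sense();print(s['eef_pos'],s['contact_force'])
g=cv2.cvtColor(b['img'],cv2.COLOR_RGB2GRAY)
e=np.array([*W(p,[(0,13,0)])[0][:2],p[2]])
q=proj(b,W(e,[(0,-13,206),(0,13,206),(0,13,172),(-14,7,150),(22,3,105)])).round(1);print('elec pred',q.tolist())
d=np.array([*W(p,[(0,95,0)])[0][:2],p[2]])
q2=proj(b,W(d,[(20,-7,151),(-20,-7,151),(20,7,151),(58,4,116),(-58,4,116)])).round(1);print('panel pred',q2.tolist())
u=int(q[1][0]);print('col',u,g[118:165,u-1:u+2].mean(1).astype(int))
u=int(q2[2:3,0].mean()+6);print('col',u,g[150:190,u-1:u+2].mean(1).astype(int))
r=int(q2[0][1])+8;print('row',r,300,g[r,300:365])
r=int(q2[3][1])+5;print('row',r,300,g[r,300:365])
r=int(q[1][1])+4;print('row',r,300,g[r,310:350])
im=np.hstack([cv2.resize(b['img'][110:215,295:365,::-1],(400,600),interpolation=3),cv2.resize(a['img'][170:250,305:385,::-1],(400,600),interpolation=3)])
cv2.imwrite('pics/f.png',cv2.convertScaleAbs(im,alpha=1.3,beta=10))
```

```text
[ 380.0530064  -314.55548887  423.36968949] [ 0.60194466  0.23263913 -0.47084496]
elec pred [[329.6, 138.9], [330.1, 143.5], [329.9, 153.4], [334.3, 158.5], [322.1, 170.4]]
panel pred [[324.2, 171.4], [338.2, 171.1], [324.5, 174.2], [311.2, 183.8], [351.2, 182.9]]
col 330 [155 156 149 138 133 133 127 123 122 123 123 130 142 154 158 158 151 140
 142 150 150 147 126  93  63  42  28  21  22  22  25  24  29  48  59  64
  60  65  88 105  82  62  59  59  60  57  53]
col 330 [ 29  48  59  64  60  65  88 105  82  62  59  59  60  57  53  45  40  44
  56  70  76 106 159 186 175 120  91  88  88  87  87  87  86  83  80  82
  83  83  82  77]
row 179 300 [140 141 140 132 113 100 119 145 134 105  81  72  72  70  74  78  78  77
  78  78  79  79  77  75  79  85  87  89  87  86  89  88  87  88  87  88
  88  86  84  80  80  79  78  75  61  44  33  28  35  52  88 109 124 139
 132 136 144 146 146 147 154 158 161 161 163]
row 188 300 [135 135 135 136 126 103 103 138 134 127 121 107  94  87  87  87  87  89
  87  87  87  87  87  88  84  84  82  80  81  82  82  82  83  83  83  83
  83  82  84  84  85  83  85  87  86  86  88  88  87  86  81  82 105 113
 109 103 112 128 134 137 138 142 148 152 155]
row 147 300 [ 38  36  38  38  39  39  38  37  37  37  39  38  40  38  37  27  16  13
   5   9  23  34  36  38  35  38  37  38  38  39  39  38  39  36  54  70
  76  79  88 103]
```

Run:
```python
from h import *
from tk import p,W
b=load('side7')
g=cv2.cvtColor(b['img'],cv2.COLOR_RGB2GRAY)
print('cols 318..342')
for r in range(136,182): print(r,' '.join('%3d'%x for x in g[r,318:343]))
# model with contact-measured pose: TCP at release
c=np.array([580.6,-184.8,1.659-np.pi/2])
names=dict(top=[(7,-13,206),(-7,-13,206),(7,13,206),(-7,13,206)],blockbot=[(7,13,172),(-7,13,172)],tip=[(17,7,142),(11,7,142)],stem=[(-14,7,125)],plate=[(22,3,105),(-22,3,105)])
for k,v in names.items(): print(k,proj(b,W(c,v)).round(1).tolist())
```

```text
cols 318..342
136 140 141 142 140 123  88  70  92 111 115 117 136 144 146 148 148 147 149 150 149 149 147 143 134 130
137 154 153 154 150 129  90  71  92 110 116 121 143 154 153 155 156 156 154 155 156 155 156 149 140 133
138 157 157 158 152 131  90  71  89 109 116 122 143 152 157 157 155 156 159 157 157 158 158 152 142 138
139 158 157 157 153 130  89  70  85  98 103 109 134 152 155 155 155 157 158 157 158 157 156 151 142 137
140 155 155 153 146 126  87  64  59  62  59  67 101 133 146 148 148 149 151 151 150 150 148 144 136 131
141 139 133 133 127 114  83  59  38  28  21  30  62 101 116 121 121 124 124 123 125 125 126 123 117 114
142 101  98  94  92  85  73  55  34  24  21  23  40  69  82  87  86  87  89  89  91  93  92  93  90  87
143  73  71  70  66  65  64  50  28  24  18  24  26  44  56  60  61  59  62  63  62  63  60  60  60  59
144  47  51  48  47  47  44  37  26  22  19  17  19  29  38  41  43  44  43  45  42  42  40  41  42  43
145  38  38  35  38  41  36  37  23  18  12  14   9  23  32  37  36  38  37  40  38  36  38  36  39  38
146  35  39  38  37  38  39  35  25  17  10   
[... 3206 characters left out ...]
 80  84  84  87  88  89  88  88  90  87  88  88  88  89  82  82  80  80  77
178  79  80  79  79  79  75  79  83  86  87  85  89  88  88  88  86  88  88  89  88  83  79  80  78  79
179  78  78  79  79  77  75  79  85  87  89  87  86  89  88  87  88  87  88  88  86  84  80  80  79  78
180  79  78  79  79  80  80  80  84  85  89  87  87  86  89  86  88  88  88  88  87  81  82  82  82  84
181  89  91  88  90  88  89  85  84  86  86  88  87  87  87  87  88  88  89  87  89  94 104 115 118 118
top [[326.8, 139.4], [331.6, 139.3], [327.4, 144.0], [332.2, 143.9]]
blockbot [[327.2, 153.9], [331.9, 153.8]]
tip [[323.6, 161.4], [325.6, 161.4]]
stem [[333.8, 165.9]]
plate [[321.8, 170.9], [336.2, 170.5]]
```

Call:
send_rows:
  moves:
    - [[0,0,0,0,0,0,0.2],[0,0,0,0,0,0,0.2],[0,0,0,0,0,0,0.2],[0,0,0,0,0,0,0.2],[0,0,0,0,0,0,0.2],[0,0,0,0,0,0,0.2],[0,0,0,0,0,0,0.2],[0,0,0,0,0,0,0.2],[0,0,0,0,0,0,0.2],[0,0,0,0,0,0,0.2]]

```text
clock: 28.75
eef_pos: [380.5, -314.3, 422.4]
tcp_rot: [3.142, -0.0, 1.659]
contact_force: [-0.1, -0.7, -0.4]
opening: 0.601
grasp_force: 0.0
```

Run:
```python
from h import *
from tk import p,W
f0=load('side7');b=save('side','side8');a=save('top','top8')
d=b['img'][136:172,316:344].astype(int)-f0['img'][136:172,316:344]; print('change',abs(d).max(),abs(d).mean())
g=cv2.cvtColor(a['img'],cv2.COLOR_RGB2GRAY)
c=np.array([580.6,-184.8,1.659-np.pi/2])
for k,v in dict(top=[(7,-13,206),(-7,-13,206),(7,13,206),(-7,13,206)],roof=[(17,7,157),(-17,7,157),(-17,-7,157)],plate=[(22,0,105),(-22,0,105),(22,0,35),(-22,0,35)],collar=[(0,13,150),(0,19,150)]).items(): print(k,proj(a,W(c,v)).round(1).tolist())
print('cols 345..372')
for r in range(192,218): print(r,' '.join('%3d'%x for x in g[r,345:373]))
```

```text
change 10 1.5386904761904763
top [[367.6, 198.2], [368.2, 202.8], [358.9, 199.2], [359.5, 203.8]]
roof [[358.9, 198.7], [360.3, 209.4], [364.8, 209.0]]
plate [[359.3, 199.9], [361.0, 213.2], [357.2, 203.6], [358.8, 216.2]]
collar [[357.4, 204.6], [355.5, 204.8]]
cols 345..372
192  34  33  32  30  30  30  30  30  28  27  28  27  26  28  27  27  28  28  28  30  29  29  28  27  29  29  32  33
193  28  28  29  29  28  28  28  27  26  26  26  27  27  28  29  31  30  31  32  36  39  38  38  39  38  40  44  48
194  30  31  31  31  32  31  31  33  34  36  37  38  38  40  42  43  42  41  45  52  54  54  55  55  55  57  59  61
195  41  44  44  45  45  45  44  46  49  52  54  55  56  58  61  61  58  58  60  64  66  66  66  66  66  67  67  68
196  60  64  65  65  65  63  60  61  63  64  66  66  67  68  70  70  69  69  69  68  67  66  66  68  70  70  71  70
197  75  77  78  78  77  75  71  69  70  70  71  70  71  71  70  71  69  70  68  63  58  56  58  63  68  70  71  71
198  81  82  81  81  82  79  74  73  71  72  71  71  71  70  68  62  58  58  56  49  42  39  43  54  66  70  71  71
199  82  82
[... 1492 characters left out ...]
  61
212  91  88  84  82  81  81  80  81  79  71  54  39  36  40  47  53  62  69  65  60  60  62  66  72  74  75  76  76
213  89  86  83  82  81  81  80  80  80  74  60  44  37  41  49  62  79  89  85  78  76  76  79  84  86  86  86  86
214  85  84  81  81  80  81  81  81  80  77  67  53  45  46  51  64  81  91  90  87  87  87  87  89  90  89  90  90
215  82  81  81  81  81  81  81  80  79  78  72  64  58  56  54  60  71  80  86  89  90  90  90  91  91  91  91  90
216  82  81  81  81  81  81  79  79  77  77  74  72  69  65  58  57  64  75  84  89  90  90  90  91  91  89  89  89
217  81  81  80  81  80  80  77  77  75  74  74  75  75  71  61  59  65  77  86  88  88  88  88  87  86  86  86  85
```

The picture is static. The panel's block top is at rows 171–175, and seated predicts 171.4–174.2. The hook's height and collar-side edge match the hanging pose, with a tilt of a few degrees at most. The arm is clear, so I'm handing in.

```bash
python3 -c "
from rig import sign_off
print(sign_off())"
```

```text
the job is handed in; nothing more can be done
None
```

I handed the job in at about 29 s with no verdict returned: the wide panel is home on the tank floor between the guides, and the steel electrode hangs on the rod against the collar, leaning perhaps 2–4°.

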